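# Vent the slide desiccator and crack its stuck lid

## Task

Vent the slide desiccator first: with its lid still shut, swing the sprung red-knobbed vent lever over to its stop and release it so that it springs all the way back. Then pull the lid up by its black handle until the sticky seal lets go, without throwing the lid wide open, and finish still gripping the handle, holding the lid still and slightly open, its front edge about 4 cm above the rim. Leave the bottle, the beaker and the slide case where they stand.

Things in the scene. Friction and masses are not known exactly. Their poses are not given: they have to be found in the camera images.
- desiccator: White drying box, fixed to the bench, 200 (x) by 220 (y) by 100 mm high with a black rubber gasket as its rim (top at z = 100 mm). Origin at the centre of its underside; its own -x side is the front (roughly towards the robot), its +x side carries the lid's hinge.
- lid (a joint): Angle of the clear, blue-edged lid (rad): 0 shut, grows as the front edge rises (0.2 at a 40 mm gap), limit 1.5. Lid 10 mm thick, about 0.35 kg. The seal holds the front edge with a peak pull of 12 to 18 N at the handle in the first 2 mm, then gives way, gone by about 7 mm; only the weight, about 2 N at the handle, remains. Let go, the lid falls back onto the seal, nearly shut (0.03).
- lid_hinge (a point): Middle of the lid's hinge axis, which is parallel to the box's y and lies at x = +100, z = 100 mm in the box's frame. Fixed.
- handle_grip (a point): Middle of the bar of the black handle on the lid. The bar is round, 12 mm in diameter, about 90 mm long along the box's y, its axis 36 mm above the lid's upper face (146 mm above the bench when shut), a leg at each end, free space beneath. It lies 165 mm in front of the hinge axis and moves with the lid. Pinch it from above, fingers closing along the box's x.
- lid_handle: The same black handle; origin where it meets the lid's upper face, midway between its legs.
- vent_valve: Aluminium vent valve block, fixed, 56 by 46 by 50 mm high, with dark cheeks to 76 mm high on it, on the left or the right side of the box (140 mm sideways from the box's centre, somewhere along its side). Origin at the centre of its underside; axes parallel to the box's.
- vent_lever (a joint): Angle of the vent lever (rad): 0 at rest, leaning 0.45 rad to the box's front (-x); 0.9 at its stop, leaning 0.45 rad to +x. The spring always drives it back to 0; pushing the knob needs about 2.5 N at the start and 6 N at the stop. The pivot axis is parallel to the box's y, 65 mm above the bench, through the middle of the valve block.
- lever_knob (a point): Centre of the red ball knob, 22 mm in diameter, at the lever's top, 70 mm from the pivot: 128 mm above the bench at rest and at the stop, 135 mm midway; it travels 61 mm along the box's +x from rest to stop.
- gauge: Grey humidity gauge module with a tilted round dial, fixed, 56 by 46 mm, about 85 mm high, on the other side of the box from the valve. Origin at the centre of its underside.
- reagent_bottle: Amber bottle, 60 mm in diameter, 130 mm high, loose, beside the box. Origin at the centre of its underside. Not to be disturbed.
- beaker: Clear glass beaker, 70 mm in diameter, 90 mm high, loose, beside the box. Origin at the centre of its underside. Not to be disturbed.
- slide_case: Flat green and white slide case, 77 by 102 by 35 mm high, loose, beside the box. Origin at the centre of its underside. Not to be disturbed.

How it is judged:
On the way, in this order (a step that is already met when the one before it is completed fails the run):
1. the vent lever is at its stop while the lid is shut (value of joint vent_lever above 0.82 rad and value of joint lid below 0.012 rad).
2. the vent lever has been released and sprung back, the lid still shut (value of joint vent_lever below 0.08 rad and value of joint lid below 0.012 rad), for 0.1 s.
3. the lid has been pulled free of its seal by its handle (value of joint lid above 0.08 rad and contact force between the fingers and lid_handle above 0.5 N), for 0.1 s.
At the end, for the whole second after the job is handed in: The fingers hold the lid's handle, the lid is still (under 0.05 rad/s) and open by 0.11 to 0.31 rad (front edge about 22 to 60 mm above the rim), the vent lever is back at rest (below 0.08 rad), and bottle, beaker and slide case are within 20 mm of where they started (value of joint lid between 0.11 and 0.31 rad and velocity of joint lid between -0.05 and 0.05 rad/s and contact force between the fingers and lid_handle above 0.5 N and value of joint vent_lever below 0.08 rad and distance of each of reagent_bottle, beaker, slide_case from where it was at the start of the episode below 0.02 m); the arm keeps its last pose, push and grip.
It fails at once if the lid is thrown wide open (front edge more than about 95 mm up) (value of joint lid above 0.5 rad).
It fails at once if the bottle, beaker or slide case is pushed away or knocked over (distance of any of reagent_bottle, beaker, slide_case from where it was at the start of the episode above 0.02 m or angle between any of reagent_bottle, beaker, slide_case's own z axis and vertical above 0.4 rad).
It also fails if it takes over 51 s, if anything falls off the work surface, if the arm or the gripper's body presses on something with over 40 N, if the wrist force passes 120 N, or if a joint passes its speed limit or range.

## Robot

A 7-joint arm with a two-finger parallel gripper is mounted at the origin on the work surface. World frame = base frame: x ahead of the robot, y to its left, z up, the work surface at z = 0. Lengths are in m, angles in rad, forces in N, time in s.
With the tool pointing down it reaches from about 0.425 to 0.825 m from the base axis. Payload 3.6 kg.
Tool frame: the origin (TCP) lies midway between the tips of the shut fingers; the grasp point (between the pads) lies 19 mm behind it; z points along the fingers, y is the line along which they close (so a half turn about z gives the same grasp; the last joint's range is limited). The gripper opens to 85 mm and grips with 20 to 120 N. Pads are 22 mm wide; open, the fingers measure 114 mm over their backs; the gripper's body (76 mm by 85 mm) begins 54 mm behind the grasp point. The pads swing forward as they close: fully open they stand 13 mm farther back than shut.
Start: joints at [1.187, 0.615, -0.013, 1.423, 0.008, 1.103, -0.04], TCP at [0.228, -0.609, 0.197] pointing down, gripper open.
Joint ranges: [-3.12, 3.12], [-0.3, 2.06], [-1.34, 1.32], [0.26, 2.42], [-1.36, 4.5], [0.01, 1.98], [-2.84, 2.84]. Speed limits (rad/s): [2.79, 2.79, 3.14, 3.14, 3.14, 3.14, 3.14].

## Interface

Orientations are given as a rotation vector (axis times angle).
In Python, from plant import telemetry, vision, arm gives the robot as it stands.
- The arm moves only by the tool carry_out, never from a script. Its arguments are lists of equal length, an entry for each row: "delta_pos": the shift along the tool's x, y, z in units of 50 mm (1.0 is 50 mm), a list of three; "turn": the turn about the tool's z in units of 6 degrees (1.0 is 6 degrees); "grip": the finger opening in mm, from 0 to 85.4. A call has 1 to 20 rows; each row is the pose to reach, as a shift and turn from the pose commanded when the call began, along the tool's axes at that moment; what a row does not reach only later rows make up. A row lasts 1/8 s, in which the tool goes at most 62.5 mm and 10.7 degrees, less where a joint would pass 70% of its speed; a pose out of reach is approached as far as the arm can. A call with a gripper value outside its range is refused whole. The fingers move at their own pace and stop on an object; the grip force is fixed at half the most. Time passes only in rows, so rows that repeat a pose let the fingers close. It gives the time, the measured TCP pose, the force, the opening and the grip force at its end, in the units of the state.
- telemetry.sense(): the state, without advancing time (a new reading comes with each control period).
- vision.capture(name): name is "scene" or "top"; returns the picture (480x640x3 uint8, red, green, blue); there is no depth.
- vision.camera_info(name): a dict with "mtx" (3x3 intrinsics, pixels), "k1" (the pictures are not rectified: a ray, as slopes to the right and down, at radius r is drawn at 1 + k1 r^2 times it, then the intrinsics apply), "R" (3x3) and "t" (3): a world point X has camera coordinates R X + t. Camera axes: x right, y down, z forward; pixel columns grow to the right and rows downward; lengths in m; the calibration is good to about 2 mm. A picture is of the moment at which its call begins. camera_info takes no time and is no camera call.
- arm.finish_job(): hands the job in; it is judged then, once.
The state is a dict: "t": time; "qpos": joint angles; "qvel": joint speeds; "effort": joint torques, N m; "ee_pos": TCP position; "eef_rot": TCP orientation; "wrist_force": force on the tool from outside, world axes, zero at the start; "moment": the same for the moment, N m; "width": finger opening in m; "grip_force": force on a finger pad.
Only numpy, scipy, OpenCV 4.12 (cv2) and the standard library are available. Lean on these libraries where they do the work, as an engineer would, in place of code of your own. Each camera call takes 0.05 s, during which the arm holds its last target. There are 200 camera calls.

## Working session

There is one attempt and no reset: what is moved stays moved. The work goes in short steps, Python scripts to look and compute and a tool call to move; the robot and the scene stay as the last step left them, time stands still between calls to the robot, and variables do not carry over. Pictures are saved under pics/ and viewed, at most 10 in all, crops included, and the job is handed in when it is done.

Besides the shell and the picture viewer there is one more tool, called after "Call:" by a JSON object that holds its "fn" and its "kwargs", one argument or row to a line. carry_out: Moves the arm, as the interface text tells. Its arguments: {"type":"object","properties":{"delta_pos":{"type":"array","items":{"type":"array","items":{"type":"number"}}},"turn":{"type":"array","items":{"type":"number"}},"grip":{"type":"array","items":{"type":"number"}}},"required":["delta_pos","turn","grip"]}

```bash
mkdir -p pics
python3 - <<'E'
from plant import telemetry, vision
import cv2
for n in("scene","top"):
    im=vision.capture(n); cv2.imwrite(f"pics/{n}0.png",im[:,:,::-1]); i=vision.camera_info(n); print(n,i)
print(telemetry.sense())
E
```

```text
scene {'mtx': array([[455.18374847,   0.        , 323.18477166],
       [  0.        , 455.18374847, 242.83957522],
       [  0.        ,   0.        ,   1.        ]]), 'k1': -0.09322656306823725, 'R': array([[-0.16652562,  0.98584787, -0.01931853],
       [ 0.63121303,  0.09152954, -0.77018988],
       [-0.75752184, -0.14045045, -0.63752203]]), 't': array([ 0.05856763, -0.26078376,  1.3728023 ])}
top {'mtx': array([[478.22450498,   0.        , 323.58772916],
       [  0.        , 478.22450498, 235.95085104],
       [  0.        ,   0.        ,   1.        ]]), 'k1': -0.02244934075190144, 'R': array([[ 0.0231773 , -0.99964953,  0.01279151],
       [-0.99757348, -0.0239656 , -0.06536672],
       [ 0.06565036, -0.01124544, -0.99777932]]), 't': array([0.00251847, 0.55431061, 1.11145037])}
{'t': 0.1, 'qpos': array([ 1.1864948 ,  0.61582174, -0.01260623,  1.42476627,  0.00811523,
        1.10341372, -0.04038274]), 'qvel': array([ 8.03150321e-05, -2.79697380e-03,  4.64096487e-04, -4.47715129e-03,
       -9.86994664e-04,  1.28144858e-03, -1.53567451e-03]), 'effort': array([ 9.95358641e-04, -4.70385325e+01,  2.59928405e-01, -1.71570843e+01,
        1.00240018e-02,  5.84835725e-03,  2.72906169e-05]), 'ee_pos': array([ 0.22736516, -0.60809992,  0.19554547]), 'eef_rot': array([-3.08915503e+00, -5.58754487e-01,  7.35792891e-04]), 'wrist_force': array([0.46520446, 0.26968232, 0.09679191]), 'moment': array([-0.01730516,  0.02126457,  0.0445379 ]), 'grip_force': 0.0, 'width': 0.08584364284196563}
```

View pics/scene0.png

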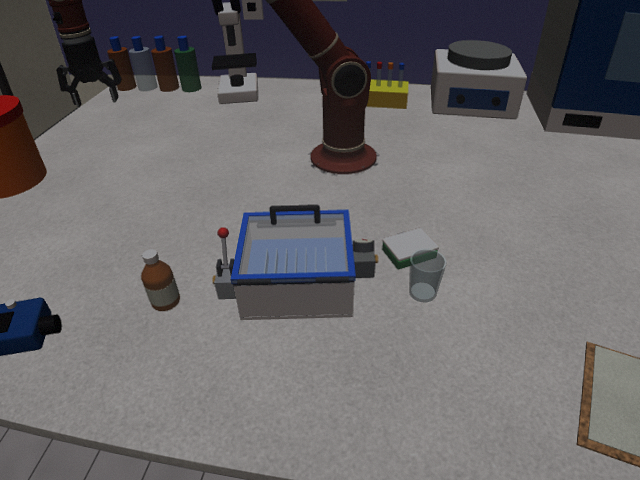

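View pics/top0.png

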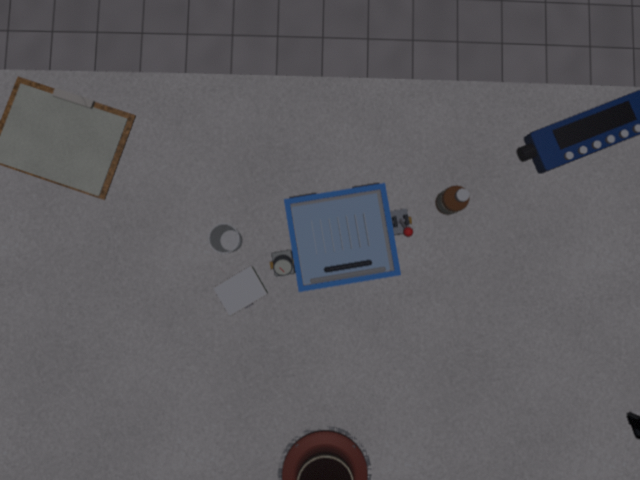

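The top view shows the box with its blue lid at about (343,237), the handle bar from (325,268) to (371,263) and the red knob at (408,232) on the box's right (-y) side. The bottle is at (455,198), the beaker at (228,239) and the slide case at (241,291). The scene view shows the knob at (223,233) and the handle at (295,210).

```bash
cat > h.py <<'E'
import numpy as np, cv2
from plant import vision
def ray(n,p):
    i=vision.camera_info(n); K=i["mtx"]
    u=cv2.undistortPoints(np.array([[p]],float),K,np.array([i["k1"],0,0,0,0.]))[0,0]
    return -i["R"].T@i["t"], i["R"].T@np.array([u[0],u[1],1])
def plane(n,p,z):
    c,d=ray(n,p); return c+d*(z-c[2])/d[2]
def cross(p,q):
    a,d=ray("top",p); b,e=ray("scene",q)
    s=np.linalg.lstsq(np.c_[d,-e],b-a,rcond=None)[0]; P,Q=a+s[0]*d,b+s[1]*e
    return (P+Q)/2,np.linalg.norm(P-Q)
def blob(m,box):
    x0,y0,x1,y1=box; k=np.zeros(m.shape,np.uint8); k[y0:y1,x0:x1]=m[y0:y1,x0:x1]
    cs=cv2.findContours(k,cv2.RETR_EXTERNAL,cv2.CHAIN_APPROX_NONE)[0]
    return max(cs,key=cv2.contourArea)
def cen(c): return np.array(cv2.minEnclosingCircle(c)[0])
E
python3 - <<'E'
from h import *
t=cv2.imread("pics/top0.png").astype(int); s=cv2.imread("pics/scene0.png").astype(int)
red=lambda m:((m[...,2]>90)&(m[...,2]>2*m[...,1])&(m[...,2]>2*m[...,0])).astype(np.uint8)
blue=((t[...,0]>100)&(t[...,0]>1.7*t[...,2])).astype(np.uint8)
kt=cen(blob(red(t),(395,215,425,245))); ks=cen(blob(red(s),(210,222,236,246)))
print("knob",kt,ks,plane("top",kt,.128),cross(kt,ks))
c=blob(blue,(270,170,415,300)); r=cv2.minAreaRect(c); b=cv2.boxPoints(r)
W=np.array([plane("top",p,.11) for p in b]); print("lid",W.round(4),W.mean(0))
for i in range(4):
    e=W[(i+1)%4]-W[i]; print(np.linalg.norm(e[:2]),np.degrees(np.arctan2(e[1],e[0])))
dark=(t.max(2)<40).astype(np.uint8); h=blob(dark,(315,255,380,278)); R=cv2.minAreaRect(h); print(R)
print("handle",plane("top",R[0],.146))
hb=[plane("top",p,.146) for p in cv2.boxPoints(R)]; print(np.round(hb,4))
# other objects rough
print("bottle top",plane("top",(462,195),.13),"base-ish",plane("top",(452,203),0.05))
print("gauge",plane("top",(283,266),.08))
E
```

```text
knob [408.5 231.5] [222.  230.5] [ 0.56077065 -0.16456849  0.128     ] (array([ 0.56030992, -0.16339579,  0.1325757 ]), np.float64(0.0006273599359218719))
lid [[ 0.6259  0.1064  0.11  ]
 [ 0.6689 -0.1149  0.11  ]
 [ 0.4685 -0.1512  0.11  ]
 [ 0.4272  0.0677  0.11  ]] [ 0.54764289 -0.02298126  0.11      ]
0.2254609173850879 -79.01402573002426
0.20361866715575153 -169.7443718080596
0.22273520581181266 100.70501350843602
0.2025099484674077 11.023587917893488
((347.45947265625, 265.75677490234375), (3.287980079650879, 45.702919006347656), 80.53767395019531)
handle [ 0.48455428 -0.03421858  0.146     ]
[[ 0.479   0.0133  0.146 ]
 [ 0.4968 -0.0806  0.146 ]
 [ 0.4901 -0.0818  0.146 ]
 [ 0.4723  0.012   0.146 ]]
bottle top [ 0.64218219 -0.27889821  0.13      ] base-ish [ 0.63565944 -0.27982218  0.05      ]
gauge [0.48098587 0.10488499 0.08      ]
```

```bash
cat >> h.py <<'E'
from scipy.spatial.transform import Rotation as Ro
from plant import telemetry
YAW=np.radians(10.6); bx=np.array([np.cos(YAW),np.sin(YAW),0]); by=np.array([-bx[1],bx[0],0])
def to(P):
    s=telemetry.sense(); R=Ro.from_rotvec(s["eef_rot"]).as_matrix()
    y=R[:,1]; z=R[:,2]
    a=np.degrees(np.arctan2(np.cross(y,bx)@z,y@bx)); a=(a+90)%180-90
    print("shift",(R.T@(np.array(P)-s["ee_pos"])/.05).round(3),"turn",round(a/6,3),"bx,by in tool",(R.T@bx).round(4),(R.T@by).round(4),"z",z.round(4),"t",s["t"],"q7",s["qpos"][6].round(2),"ee",s["ee_pos"].round(4),"F",s["wrist_force"].round(2))
E
python3 - <<'E'
from h import *
to(np.array([.5605,-.164,.195])-.05*bx)
E
```

```text
shift [ 8.367 -6.157  0.025] turn -13.349 bx,by in tool [ 9.851e-01  1.720e-01 -5.000e-04] [ 0.172  -0.9851  0.0023] z [-9.0e-04  2.2e-03 -1.0e+00] t 0.1 q7 -0.04 ee [ 0.2274 -0.6081  0.1955] F [0.47 0.27 0.1 ]
```

Call:
{"fn": "carry_out", "kwargs": {
  "delta_pos": [
    [0.3, -0.2, 0],
    [1.0, -0.7, 0],
    [1.8, -1.3, 0],
    [2.6, -1.9, 0],
    [3.4, -2.5, 0],
    [4.2, -3.1, 0],
    [5.0, -3.7, 0],
    [5.8, -4.3, 0],
    [6.6, -4.85, 0],
    [7.3, -5.4, 0],
    [7.9, -5.8, 0],
    [8.25, -6.07, 0],
    [8.37, -6.16, 0],
    [8.37, -6.16, 0],
    [8.37, -6.16, 0]
  ],
  "turn": [-0.4, -1.5, -2.7, -3.9, -5.1, -6.3, -7.5, -8.7, -9.9, -11.1, -12.2, -13, -13.35, -13.35, -13.35],
  "grip": [60, 40, 20, 0, 0, 0, 0, 0, 0, 0, 0, 0, 0, 0, 0]
}}

```text
t: 1.98
ee_pos: [0.5109, -0.1755, 0.1965]
eef_rot: [-2.011, -2.414, 0.002]
wrist_force: [0.3, -0.5, -0.3]
width: -0.0001
grip_force: 0.0
```

Run:
```python
from h import *
to(np.array([.5605,-.164,.114])-.05*bx)
```

```text
shift [0.046 0.02  1.649] turn -0.031 bx,by in tool [ 0.0032  1.     -0.0011] [ 1.0e+00 -3.2e-03 -8.0e-04] z [-0.001 -0.001 -1.   ] t 1.975 q7 0.24 ee [ 0.5109 -0.1755  0.1965] F [ 0.26 -0.48 -0.26]
```

Call:
{"fn": "carry_out", "kwargs": {
  "delta_pos": [
    [0.03, 0, 0.5],
    [0.04, 0, 1.2],
    [0.04, 0, 1.6],
    [0.04, 0, 1.65],
    [0.04, 0.2, 1.65],
    [0.04, 0.4, 1.65],
    [0.04, 0.5, 1.65],
    [0.04, 0.6, 1.65],
    [0.04, 0.7, 1.65],
    [0.04, 0.8, 1.65],
    [0.04, 0.8, 1.65],
    [0.04, 0.8, 1.65]
  ],
  "turn": [0, 0, 0, 0, 0, 0, 0, 0, 0, 0, 0, 0],
  "grip": [0, 0, 0, 0, 0, 0, 0, 0, 0, 0, 0, 0]
}}

```text
t: 3.48
ee_pos: [0.5505, -0.1644, 0.114]
eef_rot: [-2.006, -2.417, 0.0]
wrist_force: [-0.2, 0.7, -0.4]
width: 0.0001
grip_force: 0.0
```

```bash
cat >> h.py <<'E'
def look(name,c="scene",box=(160,180,400,330),f=3):
    im=vision.capture(c)[:,:,::-1]; x0,y0,x1,y1=box
    cv2.imwrite(f"pics/{name}.png",cv2.resize(im[y0:y1,x0:x1],None,fx=f,fy=f,interpolation=cv2.INTER_CUBIC))
    return im
def redblob(im,box):
    m=im.astype(int); return cen(blob(((m[...,2]>90)&(m[...,2]>2*m[...,1])&(m[...,2]>2*m[...,0])).astype(np.uint8),box))
E
python3 - <<'E'
from h import *
im=look("push1"); k=redblob(im,(205,215,250,260)); print(k,plane("scene",k,.134))
to(np.array([.5605,-.164,.114])-.05*bx)
E
```

```text
[222.  230.5] [ 0.56200936 -0.1622205   0.134     ]
shift [-0.027 -0.801  0.002] turn -0.001 bx,by in tool [ 1.e-04  1.e+00 -4.e-04] [ 1.e+00 -1.e-04  1.e-04] z [-4.e-04 -0.e+00 -1.e+00] t 3.525 q7 0.15 ee [ 0.5504 -0.1645  0.1141] F [ 0.03  0.27 -0.3 ]
```

View pics/push1.png

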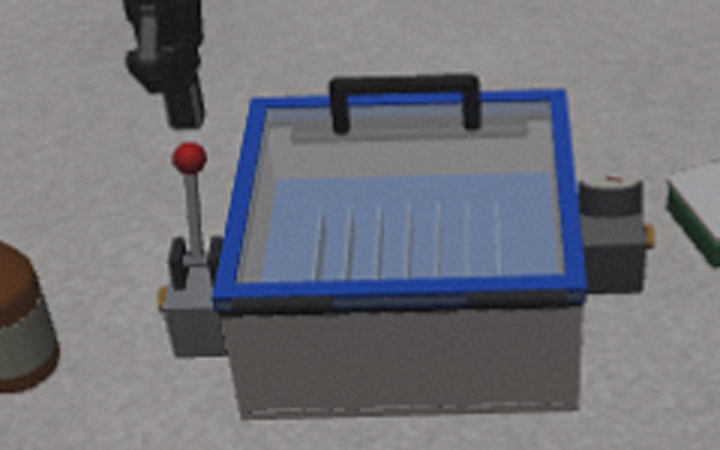

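The zoomed view shows the knob at (188,157) and the fingertips at about (185,125), above it in the picture. I'll check that against the TCP's projection.

Run:
```python
from h import *
def proj(n,X):
    i=vision.camera_info(n); return cv2.projectPoints(np.array([X],float),cv2.Rodrigues(i["R"])[0],i["t"],i["mtx"],np.array([i["k1"],0,0,0,0.]))[0].ravel()
for X in ([.5505,-.1644,.114],[.5605,-.164,.128],[.5605,-.164,.135],[.54,-.164,.114],[.6,-.164,.114]): print(X,proj("scene",X),proj("top",X))
im=look("push1t","top",(330,180,490,300),5); print(redblob(im,(395,215,425,245)))
```

```text
[0.5505, -0.1644, 0.114] [224.48202924 234.76350404] [407.14203707 236.705074  ]
[0.5605, -0.164, 0.128] [221.88628891 232.35742202] [408.23382573 231.61970843]
[0.5605, -0.164, 0.135] [221.31496591 229.54638703] [408.8573044  231.37461437]
[0.54, -0.164, 0.114] [226.38333486 231.56417105] [406.90112885 241.53762236]
[0.6, -0.164, 0.114] [216.20423004 250.72726268] [407.22077123 213.9853532 ]Traceback (most recent call last):
  File "<stdin>", line 5, in <module>
  File "h.py", line 31, in redblob
    m=im.astype(int); return cen(blob(((m[...,2]>90)&(m[...,2]>2*m[...,1])&(m[...,2]>2*m[...,0])).astype(np.uint8),box))
                                 ~~~~^^^^^^^^^^^^^^^^^^^^^^^^^^^^^^^^^^^^^^^^^^^^^^^^^^^^^^^^^^^^^^^^^^^^^^^^^^^^^^^^^^
  File "h.py", line 16, in blob
    return max(cs,key=cv2.contourArea)
ValueError: max() iterable argument is empty
```

View pics/push1t.png

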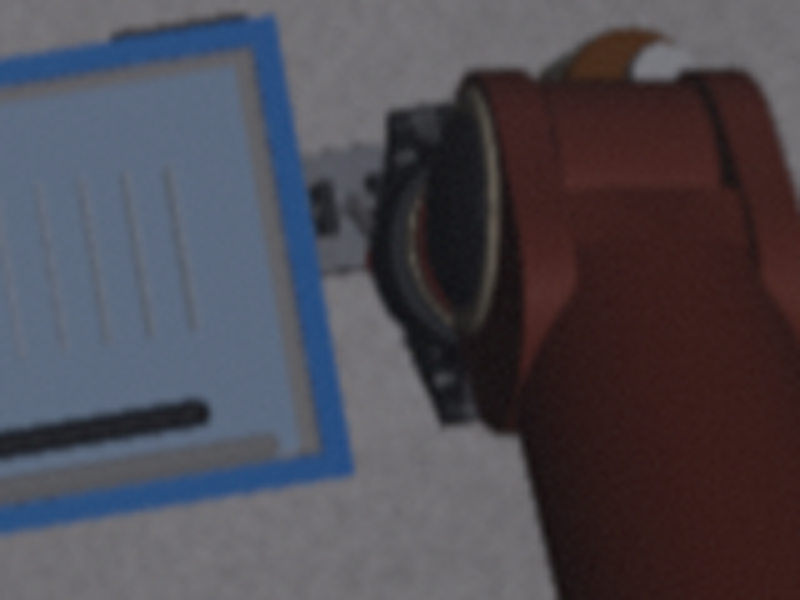

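The top view is blocked by the arm and shows nothing decisive. In the scene view the tip sits about 12 px above where the TCP should project, so I'll re-check with a fresh picture.

Run:
```python
from h import *
im=look("push2",box=(180,190,280,265),f=8); k=redblob(im,(205,215,250,260)); print(k)
print(cv2.absdiff(im, np.ascontiguousarray(vision.capture("scene")[:,:,::-1])).max())
print(telemetry.sense())
```

```text
[222.  230.5]
23
{'t': 3.675, 'qpos': array([ 0.50043828,  0.61819197, -0.394146  ,  1.73890694,  0.30217374,
        0.8448878 ,  0.15441459]), 'qvel': array([ 9.11813944e-05,  1.16308502e-03, -2.02036685e-03, -1.11777372e-03,
        2.79723625e-04,  9.74784830e-04, -1.32708130e-03]), 'effort': array([-1.36449779e-02, -4.24796927e+01, -3.84631991e+00, -1.36988738e+01,
        8.11994600e-03,  2.11895887e-03,  1.42866651e-05]), 'ee_pos': array([ 0.55052752, -0.16449364,  0.11413957]), 'eef_rot': array([-2.00685778e+00, -2.41687224e+00,  1.36295183e-04]), 'wrist_force': array([-0.16369393,  0.43624269, -0.43362492]), 'moment': array([ 0.01758557, -0.02015826, -0.01812759]), 'grip_force': 0.0, 'width': 3.0229382071493097e-05}
```

View pics/push2.png

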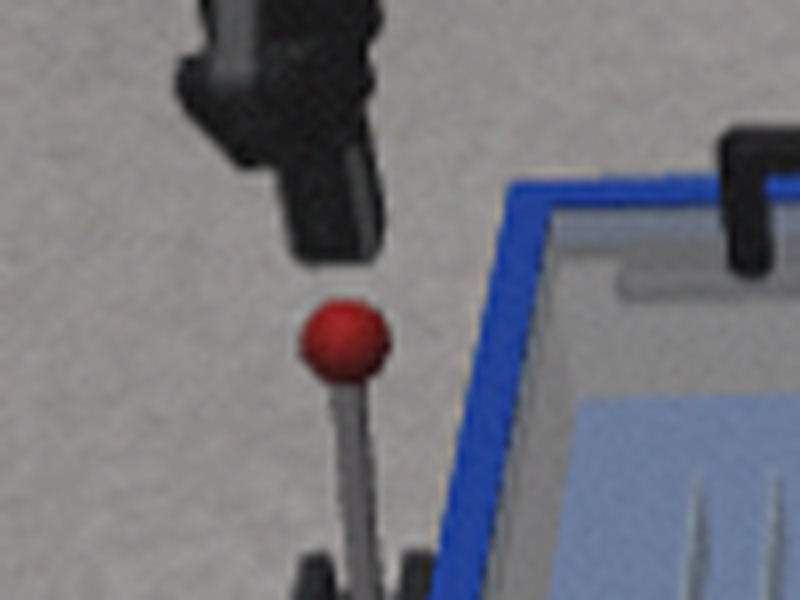

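The fresh view agrees: the fingertips end at about (222,223) full-frame, clear of the knob at (223,232), which hasn't moved. So the tip isn't where the TCP projects. I'll check the calibration against the base and the start picture.

```bash
cat >> h.py <<'E'
def proj(n,X):
    i=vision.camera_info(n); return cv2.projectPoints(np.array([X],float),cv2.Rodrigues(i["R"])[0],i["t"],i["mtx"],np.array([i["k1"],0,0,0,0.]))[0].ravel().round(1)
E
python3 - <<'E'
from h import *
print("base",proj("scene",[0,0,0]),proj("top",[0,0,0]),"start tcp",proj("scene",[.2274,-.6081,.1955]),proj("top",[.2274,-.6081,.1955]))
print("hyp up30",proj("scene",[.5505,-.1644,.144]),"back",proj("scene",[.52,-.17,.114]))
a=cv2.imread("pics/scene0.png"); b=cv2.imread("pics/top0.png")
A=cv2.resize(a[40:130,30:150],None,fx=4,fy=4); B=cv2.resize(b[385:465,560:640],None,fx=4.5,fy=4.5)
cv2.imwrite("pics/st.png",np.hstack([A,B[:360,:310]]))
E
```

```text
base [342.5 156.7] [324.7 473.1] start tcp [101.9 119.9] [634.8 401.7]
hyp up30 [222.1 222.8] back [226.8 225.3]
```

View pics/st.png

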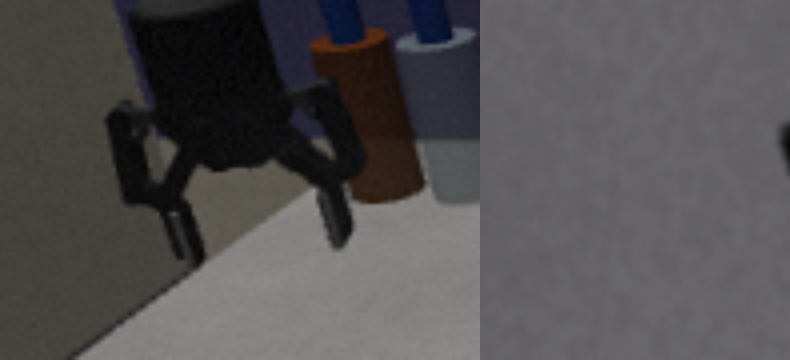

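The base projects correctly, but at the start and now the fingertips sit about 30 mm higher, along the tool axis, than the reported TCP. I'll back off, go 30 mm lower and push. The finger would meet the knob even if this is wrong.

Call:
{"fn": "carry_out", "kwargs": {
  "delta_pos": [
    [0, -0.4, 0],
    [0, -0.8, 0],
    [0, -0.8, 0.3],
    [0, -0.8, 0.58],
    [0, -0.8, 0.6],
    [0, -0.6, 0.6],
    [0, -0.4, 0.6],
    [0, -0.25, 0.6],
    [0, -0.1, 0.6],
    [0, 0.05, 0.6],
    [0, 0.05, 0.6],
    [0, 0.05, 0.6]
  ],
  "turn": [0, 0, 0, 0, 0, 0, 0, 0, 0, 0, 0, 0],
  "grip": [0, 0, 0, 0, 0, 0, 0, 0, 0, 0, 0, 0]
}}

```text
t: 5.18
ee_pos: [0.5518, -0.1645, 0.0841]
eef_rot: [-2.006, -2.415, 0.004]
wrist_force: [-4.8, -1.8, 3.8]
width: -0.0002
grip_force: 2.5
```

Run:
```python
from h import *
im=look("push3",box=(180,190,280,265),f=8); k=redblob(im,(205,215,250,270)); print(k,plane("scene",k,.139)@bx-np.array([.562,-.162,0])@bx)
to(np.array([.5605,-.164,.114])-.05*bx)
```

```text
[220.5 234. ] 0.017259791151500115
shift [-0.021 -0.833 -0.595] turn -0.006 bx,by in tool [ 6.0e-04  1.0e+00 -2.3e-03] [ 1.e+00 -6.e-04 -3.e-04] z [-2.2e-03 -7.0e-04 -1.0e+00] t 5.225 q7 0.13 ee [ 0.552  -0.1646  0.0841] F [-4.26 -0.53  2.95]
```

View pics/push3.png

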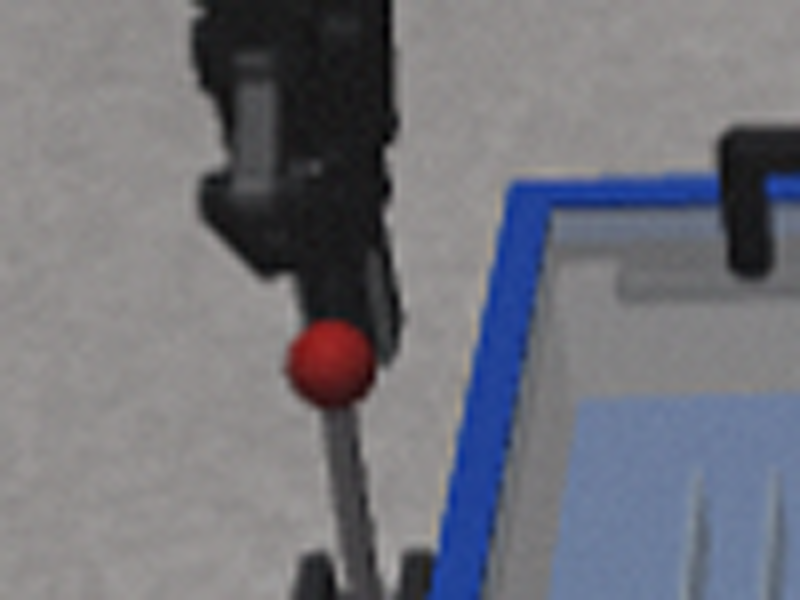

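The view shows the finger against the knob, now at (332,365) and leaning over. The push works, so I'll continue.

Call:
{"fn": "carry_out", "kwargs": {
  "delta_pos": [
    [-0.05, 0.15, 0],
    [-0.05, 0.3, 0],
    [-0.05, 0.45, 0],
    [-0.05, 0.6, 0],
    [-0.05, 0.75, 0],
    [-0.05, 0.85, 0],
    [-0.05, 0.92, 0],
    [-0.05, 0.92, 0]
  ],
  "turn": [0, 0, 0, 0, 0, 0, 0, 0],
  "grip": [0, 0, 0, 0, 0, 0, 0, 0]
}}

```text
t: 6.22
ee_pos: [0.596, -0.1584, 0.0818]
eef_rot: [-2.003, -2.412, 0.008]
wrist_force: [-7.0, -1.3, -2.3]
width: 0.0001
grip_force: 3.3
```

Run:
```python
from h import *
im=look("push4",box=(180,190,280,290),f=6); k=redblob(im,(195,215,250,290)); print(k,[((plane("scene",k,z)-np.array([.5605,-.164,0]))@bx).round(4) for z in (.128,.1326)],proj("scene",np.array([.5605,-.164,.1305])+.061*bx))
to(np.array([.5605,-.164,.114])-.05*bx)
```

```text
[217.5 251. ] [np.float64(0.0562), np.float64(0.0617)] [216.6 251.7]
shift [ 0.021 -1.721 -0.631] turn -0.003 bx,by in tool [ 3.0e-04  1.0e+00 -7.4e-03] [ 1.0e+00 -3.0e-04  1.4e-03] z [-0.0075 -0.     -1.    ] t 6.275 q7 0.13 ee [ 0.5959 -0.1584  0.0818] F [-6.1  -1.28 -2.7 ]
```

Call:
{"fn": "carry_out", "kwargs": {
  "delta_pos": [
    [0, 0.06, 0],
    [0, 0.12, 0],
    [0, 0.18, 0],
    [0, 0.18, 0]
  ],
  "turn": [0, 0, 0, 0],
  "grip": [0, 0, 0, 0]
}}

```text
t: 6.78
ee_pos: [0.5966, -0.1583, 0.0814]
eef_rot: [-1.997, -2.402, 0.028]
wrist_force: [-18.6, -2.9, 7.0]
width: 0.0002
grip_force: 9.9
```

Run:
```python
from h import *
im=vision.capture("scene")[:,:,::-1]; k=redblob(im,(195,215,250,290)); print(k)
to(np.array([.5605,-.164,.114])-.05*bx)
```

```text
[217.5 251.5]
shift [ 0.019 -1.746 -0.609] turn -0.016 bx,by in tool [ 0.0017  0.9997 -0.0248] [ 1.     -0.0016  0.0023] z [-0.0248 -0.0023 -0.9997] t 6.825 q7 0.12 ee [ 0.5966 -0.1583  0.0814] F [-18.68  -2.38   7.01]
```

At the stop: 18 N and no further motion. Now I release and raise.

Call:
{"fn": "carry_out", "kwargs": {
  "delta_pos": [
    [0, -0.3, 0],
    [0, -0.7, 0],
    [0, -1.1, 0],
    [0, -1.5, 0],
    [0, -1.9, 0],
    [0, -2.1, 0],
    [0, -2.1, -0.3],
    [0, -2.1, -0.9],
    [0, -2.1, -1.6],
    [0, -2.1, -2.0],
    [0, -2.1, -2.0]
  ],
  "turn": [0, 0, 0, 0, 0, 0, 0, 0, 0, 0, 0],
  "grip": [0, 0, 0, 0, 0, 0, 20, 40, 60, 60, 60]
}}

```text
t: 8.2
ee_pos: [0.5077, -0.1752, 0.1869]
eef_rot: [2.001, 2.413, 0.006]
wrist_force: [-0.1, 0.0, -0.0]
width: 0.0604
grip_force: 0.0
```

Run:
```python
from h import *
im=vision.capture("scene")[:,:,::-1]; k=redblob(im,(195,215,250,290)); print("knob",k)
to([.484,-.0348,.185])
```

```text
knob [222.  230.5]
shift [2.842e+00 8.300e-02 2.000e-03] turn 0.008 bx,by in tool [-8.0e-04  1.0e+00  3.7e-03] [ 1.e+00  9.e-04 -1.e-03] z [ 3.8e-03 -3.0e-04 -1.0e+00] t 8.25 q7 0.23 ee [ 0.5062 -0.1752  0.1852] F [0.16 0.82 0.02]
```

The knob is back at rest. Next I move over the handle, with a partial descent.

Call:
{"fn": "carry_out", "kwargs": {
  "delta_pos": [
    [0.3, 0, 0],
    [0.9, 0, 0],
    [1.6, 0.05, 0],
    [2.3, 0.08, 0],
    [2.7, 0.08, 0],
    [2.84, 0.08, 0],
    [2.84, 0.08, 0.3],
    [2.84, 0.08, 0.7],
    [2.84, 0.08, 0.8],
    [2.84, 0.08, 0.8]
  ],
  "turn": [0, 0, 0, 0, 0, 0, 0, 0, 0, 0],
  "grip": [60, 60, 60, 60, 60, 60, 60, 60, 60, 60]
}}

```text
t: 9.5
ee_pos: [0.4822, -0.0355, 0.1439]
eef_rot: [-2.007, -2.416, 0.001]
wrist_force: [-0.2, -0.3, 0.6]
width: 0.0597
grip_force: 0.0
```

Run:
```python
from h import *
look("han1",box=(230,150,370,255),f=5)
to([.484,-.0348,.099])
print(proj("scene",[.484,-.0348,.146]),proj("scene",[.484,-.0348,.177]))
```

```text
shift [0.006 0.029 0.907] turn -0.004 bx,by in tool [4.e-04 1.e+00 4.e-04] [ 1.e+00 -4.e-04  1.e-04] z [ 4.e-04  2.e-04 -1.e+00] t 9.55 q7 -0.07 ee [ 0.4826 -0.0354  0.1443] F [-0.25 -0.47 -0.91]
[293.9 207.7] [292.9 194.9]
```

View pics/han1.png

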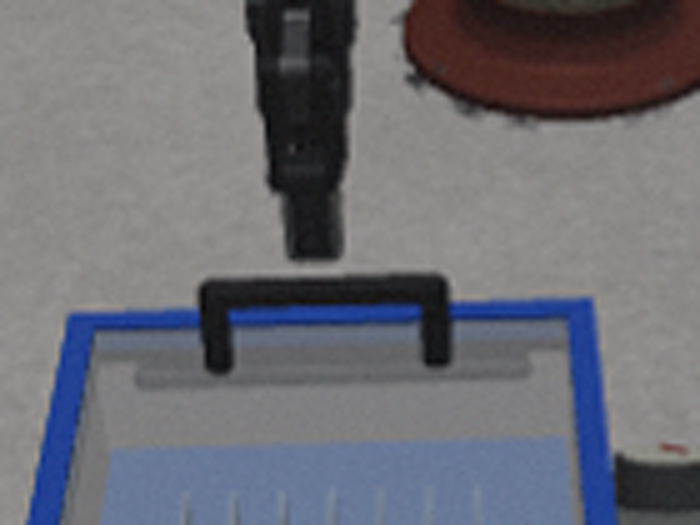

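The view shows the fingers centred over the bar, with the near fingertip at (315,258) and the bar at about (325,290). I'll descend and close.

Call:
{"fn": "carry_out", "kwargs": {
  "delta_pos": [
    [0, 0.03, 0.3],
    [0, 0.03, 0.7],
    [0, 0.03, 0.95],
    [0, 0.03, 0.98],
    [0, 0.03, 0.98],
    [0, 0.03, 0.98],
    [0, 0.03, 0.98],
    [0, 0.03, 0.98],
    [0, 0.03, 0.98],
    [0, 0.03, 0.98],
    [0, 0.03, 0.98]
  ],
  "turn": [0, 0, 0, 0, 0, 0, 0, 0, 0, 0, 0],
  "grip": [60, 60, 60, 60, 60, 45, 30, 15, 0, 0, 0]
}}

```text
t: 10.92
ee_pos: [0.4841, -0.035, 0.0955]
eef_rot: [2.006, 2.417, 0.001]
wrist_force: [-0.1, -0.5, 4.0]
width: 0.0098
grip_force: 58.6
```

Run:
```python
from h import *
look("han2",box=(230,150,370,255),f=5)
to([.484,-.0348,.099]); s=telemetry.sense(); print(s["width"],s["grip_force"])
```

```text
shift [ 0.005 -0.002 -0.07 ] turn 0.0 bx,by in tool [-0.e+00  1.e+00  8.e-04] [ 1.e+00  0.e+00 -2.e-04] z [ 9.e-04 -1.e-04 -1.e+00] t 10.975 q7 -0.12 ee [ 0.4841 -0.035   0.0955] F [-0.82 -0.15  4.15]
0.009786046659892878 58.622276186943054
```

View pics/han2.png

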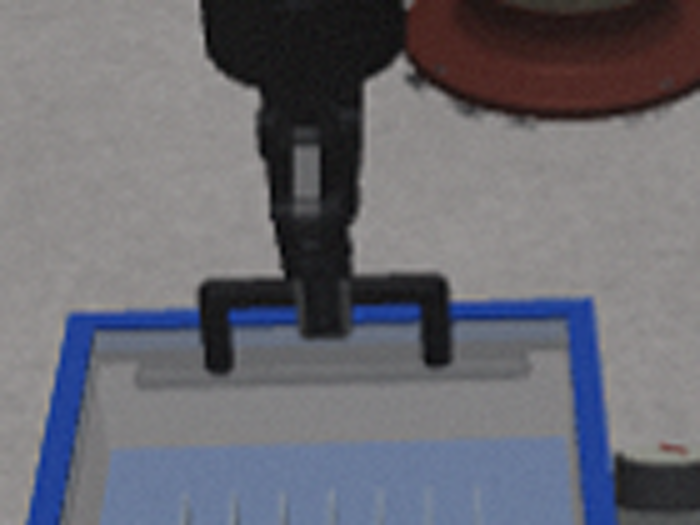

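The view shows the bar pinched at mid-handle, around (325,300), with 58 N grip. Now a slow lift along the arc.

Call:
{"fn": "carry_out", "kwargs": {
  "delta_pos": [
    [0, 0.01, -0.05],
    [0, 0.03, -0.1],
    [0, 0.045, -0.15],
    [0, 0.06, -0.2],
    [0, 0.075, -0.25],
    [0, 0.09, -0.3],
    [0, 0.11, -0.35],
    [0, 0.135, -0.4],
    [0, 0.155, -0.45],
    [0, 0.18, -0.5],
    [0, 0.18, -0.5],
    [0, 0.18, -0.5]
  ],
  "turn": [0, 0, 0, 0, 0, 0, 0, 0, 0, 0, 0, 0],
  "grip": [0, 0, 0, 0, 0, 0, 0, 0, 0, 0, 0, 0]
}}

```text
t: 12.48
ee_pos: [0.4924, -0.0334, 0.12]
eef_rot: [-2.006, -2.417, 0.0]
wrist_force: [2.8, -0.5, -6.7]
width: 0.0098
grip_force: 58.5
```

Run:
```python
from h import *
look("lift1",box=(200,140,380,275),f=4)
to([.484,-.0348,.0955]); s=telemetry.sense(); print(s["width"],s["grip_force"])
```

```text
shift [ 0.004 -0.17   0.491] turn -0.0 bx,by in tool [ 0.e+00  1.e+00 -4.e-04] [ 1.e+00 -0.e+00  1.e-04] z [-4.e-04 -0.e+00 -1.e+00] t 12.525 q7 -0.1 ee [ 0.4924 -0.0334  0.12  ] F [ 3.45  0.41 -6.93]
0.010006995292322714 58.53669226169586
```

View pics/lift1.png

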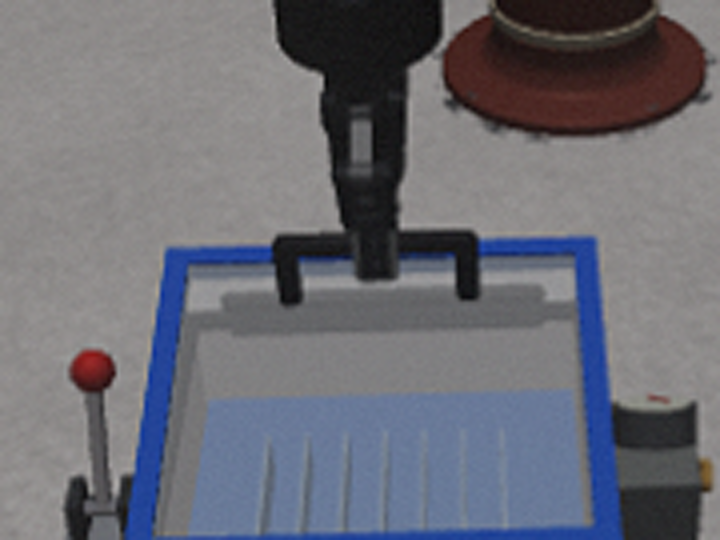

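The view shows the lid raised with the handle, the bar at (375,240), still pinched, and the knob at rest at (92,370). It's open about 0.15 rad, so I'll add a little more.

Call:
{"fn": "carry_out", "kwargs": {
  "delta_pos": [
    [0, 0.025, -0.05],
    [0, 0.05, -0.1],
    [0, 0.065, -0.13],
    [0, 0.065, -0.13],
    [0, 0.065, -0.13],
    [0, 0.065, -0.13]
  ],
  "turn": [0, 0, 0, 0, 0, 0],
  "grip": [0, 0, 0, 0, 0, 0]
}}

```text
t: 13.28
ee_pos: [0.4953, -0.0329, 0.1266]
eef_rot: [-2.006, -2.417, 0.001]
wrist_force: [1.1, -0.1, -3.8]
width: 0.0097
grip_force: 58.5
```

Run:
```python
from h import *
im=vision.capture("scene")[:,:,::-1]
print("knob",redblob(im,(205,215,250,260)))
# blue front-edge check: rows of lid's front edge near columns 255, 335
b=im.astype(int); m=(b[...,0]>100)&(b[...,0]>1.7*b[...,2])
print([np.where(m[190:225,c])[0][:1]+190 for c in(255,262,330,338)],[proj("scene",np.array([.646,-.0046,.1])-.2*np.cos(t)*bx+.05*by+[0,0,.2*np.sin(t)]+.01*np.array([np.sin(t)*bx[0],np.sin(t)*bx[1],np.cos(t)])) for t in(0,.15,.2,.25)])
s=telemetry.sense(); print(s["ee_pos"],s["width"],s["grip_force"],s["wrist_force"],abs(s["qvel"]).max())
```

```text
knob [222.  230.5]
[array([199]), array([199]), array([197]), array([197])] [array([318.9, 211.4]), array([318.5, 200.8]), array([318.4, 197.5]), array([318.3, 194.3])]
[ 0.49531445 -0.03286706  0.1265741 ] 0.010154970827470012 58.53202700614929 [ 0.61089703 -0.90645927 -4.2020093 ] 0.002045387933164102
```

The image puts the lid at about 0.2 rad. It is still and held, and the lever is at rest.

```bash
python3 -c "
from plant import arm; print(arm.finish_job())"
```

```text
the job is handed in; nothing more can be done
None
```

I vented the desiccator, broke the lid's seal and handed the job in with the lid held still at about 0.2 rad by its handle and the lever back at rest; nothing came near the bottle, beaker or slide case, though I didn't re-measure them, and no verdict was returned.

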